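# Dispense the beads into the tin with the gate lever

### The job

Without picking anything up, push the open steel tin along the table until it sits home against both brass stop pins under the bead dispenser's spout. Then press the blue pad on the long end of the lever right down and keep it down until all three beads have rolled into the tin, and let the lever up again so that the heavy flap falls shut. Touch neither the flap nor the beads, and leave everything else on the table where it stands.

Things in the scene. Friction and masses are not known exactly. Their poses are not given: they have to be found in the camera images.
- tin: open round steel tin, 104 mm outer diameter, 38 mm tall, 3 mm wall, 130 to 250 g, standing loose on the table in front of the dispenser. Origin: centre of its underside.
- seat (a point): centre of the yellow painted circle (116 mm) on the table in front of the dispenser: the tin's centre belongs here. x axis: level, from the spout back into the dispenser; y: to the lever's side; z up. Two brass stop pins, 12 mm thick, 34 mm tall, stand 58 mm from it at 45 degrees either side of +x: a tin pushed towards +x rests against both pins just on the seat.
- spout (a point): middle of the aluminium spout's lip, 36 mm from the seat in +x, 60 mm above the table; its underside is about 53 mm up, so the tin passes under it. In the seat's frame the wooden dispenser fills x = 36 to 207 mm, y = -32 to 32 mm and is 148 mm high; the flap's cross bar sticks out to y = -57 and 76 mm.
- pivot (a point): pivot of the lever, between two wooden cheeks 111 mm tall, 98 mm above the table, 67 mm in x and 125 mm in y from the seat. The aluminium lever, 215 mm long, 18 mm wide, 10 mm thick, runs along the seat's y axis; its short end (70 mm) lies under the flap's cross bar.
- press_pad (a point): centre of the top of the round blue pad (44 mm diameter) on the lever's long end, 150 mm from the pivot in the seat's +y; moves with the lever. At rest it is about 142 mm above the table, with the lever fully down about 73 mm.
- lever (a joint): angle of the lever in rad: 0 at rest (long end up), 0.47 fully down at its stop. Some 1 to 5 N on the pad press it down; when let go the flap's weight brings it back up.
- flap_edge (a point): middle of the lower edge of the heavy red flap (36 mm wide, 75 mm long, with a dark 24 mm steel cross bar as weight, 0.5 to 1 kg together), which closes the wooden bead channel above the spout; hinged at its top edge.
- flap (a joint): angle of the flap in rad: 0 shut, about 0.7 with the lever fully down. The lever's short end lifts it by the cross bar; it falls shut by itself.
- bead0_center (a point): centre of the red bead, a ball of 32 mm diameter, 15 g; it waits in the dispenser's sloping channel behind the flap and rolls out over the spout when the flap is raised (the last of the three takes about 1 s).
- bead1_center (a point): centre of the pale wooden bead, a ball of 32 mm diameter, 15 g; it waits in the dispenser's sloping channel behind the flap and rolls out over the spout when the flap is raised (the last of the three takes about 1 s).
- bead2_center (a point): centre of the black bead, a ball of 32 mm diameter, 15 g; it waits in the dispenser's sloping channel behind the flap and rolls out over the spout when the flap is raised (the last of the three takes about 1 s).
- blue_bottle: closed blue plastic bottle, 60 mm diameter, 130 mm tall, standing to the right of the dispenser (seen from the robot). A bystander. Origin: centre of its underside.
- glue_jar: small amber jar with white cap, 52 mm diameter, 60 mm tall, standing in front of the lever. A bystander. Origin: centre of its underside.
- wood_slice: round slice of wood, 104 mm diameter, 22 mm tall, lying flat. A bystander. Origin: centre of its underside.
- lidded_tin: closed aluminium and red tin, 72 mm diameter, 45 mm tall (not the open tin). A bystander. Origin: centre of its underside.
- seed_bowl: terracotta bowl of seeds, 100 mm diameter, 35 mm tall. A bystander. Origin: centre of its underside.
- scissors: scissors with black handles lying on the table, about 160 mm long, 10 mm tall. A bystander. Origin: near the pivot, at table height.
- paint_brush: paint brush lying on the table. A bystander. Origin: at the middle of its length.
Not all that is in view belongs to the job. Leave any pink or purple look-alike of the tin alone.

How it is judged:
On the way, in this order (a step that is already met when the one before it is completed fails the run):
1. the tin stands home against the stop pins, under the spout (horizontal distance between tin and seat below 0.012 m and height (world z) of tin below 0.006 m and linear speed of tin below 0.02 m/s and value of joint flap below 0.05 rad), for 0.3 s.
2. the finger presses the lever right down and the flap is up (value of joint lever above 0.38 rad and value of joint flap above 0.5 rad and contact force between the fingers and lever above 0.5 N), for 0.3 s.
At the end, for the whole second after the job is handed in: All three beads lie in the tin (centres within 48 mm of its axis and under 55 mm high, so one may lie on the others), the tin stands upright on the table within 12 mm of the seat, the flap is shut and the lever is back up (both within about 0.05 rad) (horizontal distance between tin and seat below 0.012 m and height (world z) of tin below 0.006 m and angle between tin's own z axis and vertical below 0.05 rad and horizontal distance between each of bead0_center, bead1_center, bead2_center and tin below 0.048 m and height (world z) of each of bead0_center, bead1_center, bead2_center below 0.055 m and value of joint flap below 0.04 rad and value of joint lever below 0.05 rad); the robot touches nothing.
It fails at once if the tin is lifted or tipped (height (world z) of tin above 0.012 m or angle between tin's own z axis and vertical above 0.25 rad).
It fails at once if the robot touches the flap (contact force between the arm and flap above 0.5 N).
It fails at once if a finger touches the flap (contact force between the fingers and flap above 0.5 N).
It fails at once if the robot touches a bead (contact force between any of the arm, the fingers and bead0 above 0.2 N or contact force between any of the arm, the fingers and bead1 above 0.2 N or contact force between any of the arm, the fingers and bead2 above 0.2 N).
It fails at once if a bystander is moved more than 25 mm (distance of any of blue_bottle, glue_jar, wood_slice, lidded_tin, seed_bowl, scissors, paint_brush from where it was at the start of the episode above 0.025 m).
It also fails if it takes over 64 s, if anything falls off the work surface, if the arm or the gripper's body presses on something with over 40 N, if the wrist force passes 120 N, or if a joint passes its speed limit or range.

### The arm

A 6-joint arm with a two-finger parallel gripper is mounted at the origin on the work surface. World frame = base frame: x ahead of the robot, y to its left, z up, the work surface at z = 0. Lengths are in m, angles in rad, forces in N, time in s.
With the tool pointing down it reaches from about 0.3 to 0.775 m from the base axis. Payload 14.6 kg.
Tool frame: the origin (TCP) lies midway between the tips of the shut fingers; the grasp point (between the pads) lies behind it (env.grip_depth is the z of the grasp point in the tool frame, in m); z points along the fingers, y is the line along which they close (so a half turn about z gives the same grasp; the last joint's range is limited). The gripper opens to 94 mm and grips with 3 to 60 N. Pads are 16 mm wide; open, the fingers measure 119 mm over their backs; the gripper's body (75 mm by 177 mm) begins 78 mm behind the grasp point.
Start: joints at [1.224, 0.3, 1.521, -0, 1.321, -0.067], TCP at [0.152, 0.529, 0.205] pointing down, gripper open.
Joint ranges: [-3.03, 3.03], [-0.79, 2.21], [0.23, 2.52], [-1.04, 4.18], [0, 3.07], [-2.55, 2.55]. Speed limits (rad/s): [2.22, 2.22, 2.57, 3.14, 3.14, 3.14].

### API

Orientations are given as a 3x3 rotation matrix whose columns are the frame's x, y, z axes.
In Python, from station import env gives the robot as it stands. The module is installed in compiled form; this text tells all that it offers.
- The arm moves only by the shell command python3 -m crank 'ROWS' [FORCE]. ROWS is JSON, a list of rows, each an object of numbers: "x", "y", "z": the shift along the tool's x, y, z in mm; "roll": the turn about the tool's z in degrees; "claw": the opening, from 0 (shut) to 1 (fully open). In form: [{"x": .., "y": .., "z": .., "roll": .., "claw": ..}, ...]. A call has 1 to 20 rows; each row shifts and turns the commanded pose from where the row before left it, along the tool's axes as they then stand; what a row does not reach is not made up. A row lasts 1/8 s, in which the tool goes at most 62.5 mm and 10.7 degrees, less where a joint would pass 70% of its speed; a pose out of reach is approached as far as the arm can. A call is refused whole if a number of a shift passes 62.5 or a number of a turn 10.7, either way. A call with a gripper value outside its range is refused whole. The fingers move at their own pace and stop on an object; FORCE is the grip in N (left out, the last holds). Time passes only in rows, so rows that do not move let the fingers close. It gives the time, the measured TCP pose, the force, the opening and the grip force at its end, in the units of the state.
- env.read_state(): the state, without advancing time (a new reading comes with each control period).
- env.capture(name): name is "scene" or "top"; returns (picture, depth): 384x512x3 uint8, blue, green, red; 384x512 float32, m along the optical axis (not along the pixel's ray), 0 where there is no reading.
- env.camera_info(name): a dict with "fovy" (degrees; the focal length in pixels is half the picture's height over the tangent of half this angle, whatever the lens; pixels are square), "cx", "cy" (the principal point, pixels), "rvec" (rotation vector, rad) and "tvec" (3), from world to camera coordinates, as OpenCV has them. Camera axes: x right, y down, z forward; pixel columns grow to the right and rows downward; lengths in m; the calibration is good to about 2 mm. A picture is of the moment at which its call begins. camera_info takes no time and is no camera call.
- env.job_done(): hands the job in; it is judged then, once.
Trained networks look in the newest picture that a camera, given by its name, has taken for a name from the list of things; names that differ only in an ending like _2 or _b are one class to them, and where a whole thing is asked for, a point or a joint stands for the part that bears it (a point fixed in the world has none). Each returns a list of dicts, best first, with "score" (0 to 1); they miss things now and then, are a little off and sometimes report something else, mostly with a low value. They report only what shows in the picture. A call takes as long as a camera call. They do not tell look-alikes from the thing itself.
- env.search_frame(camera, label): "extent" ([centre column, centre row, width, height] as shares, 0 to 1, of the picture: columns of its width, rows of its height, round what is visible of it).
- env.regions_of(camera, label): "region" (384x512 bool, what is visible of it) and "extent" ([centre column, centre row, width, height] as shares, 0 to 1, of the picture: columns of its width, rows of its height, round what is visible of it).
- env.landmark_of(camera, label): "at" ([column, row] as shares, 0 to 1, of the picture: columns of its width, rows of its height: a listed point, or the origin of a listed thing).
The state is a dict: "time": time; "qpos": joint angles; "joint_vel": joint speeds; "tau": joint torques, N m; "ee_pos": TCP position; "tool_rot": TCP orientation; "contact_force": force on the tool from outside, world axes, zero at the start; "torque": the same for the moment, N m; "width": finger opening in m; "finger_force": force on a finger pad.
Only numpy, scipy, OpenCV 4.12 (cv2) and the standard library are available. Lean on these libraries where they do the work, as an engineer would, in place of code of your own. Each camera call takes 0.05 s, during which the arm holds its last target. There are 200 camera calls.

## Working session

There is one attempt and no reset: what is moved stays moved. The work goes in short steps, Python scripts to look and compute and a shell command to move; the robot and the scene stay as the last step left them, time stands still between calls to the robot, and variables do not carry over. Pictures are saved under pics/ and viewed, at most 10 in all, crops included, and the job is handed in when it is done.

```bash
mkdir -p pics; cat > h.py <<'E'
import numpy as np, cv2
from station import env
def cam(n):
    c=env.camera_info(n); f=192/np.tan(np.radians(c['fovy'])/2)
    R=cv2.Rodrigues(np.array(c['rvec'],float))[0]; t=np.array(c['tvec'],float).ravel()
    return f,c['cx'],c['cy'],R,t
def ray(n,u,v,z):
    f,cx,cy,R,t=cam(n); d=R.T@np.array([(u-cx)/f,(v-cy)/f,1]); o=-R.T@t
    return o+d*(z-o[2])/d[2]
def proj(n,p):
    f,cx,cy,R,t=cam(n); q=R@np.array(p)+t; return q[0]/q[2]*f+cx,q[1]/q[2]*f+cy
def cloud(n,D):
    f,cx,cy,R,t=cam(n); v,u=np.mgrid[:384,:512]
    P=np.stack([(u-cx)/f*D,(v-cy)/f*D,D],-1); return (P-t)@R
E
python3 - <<'E'
from h import *
for n in ("scene","top"):
    p,D=env.capture(n); cv2.imwrite(f'pics/{n}0.png',p); np.save(f'{n}0.npy',D)
    f,cx,cy,R,t=cam(n); print(n,f,cx,cy,-R.T@t)
    for l,z in (("tin",0),("seat",0),("spout",.06),("pivot",.098),("press_pad",.142),("glue_jar",0),("blue_bottle",0),("lidded_tin",0),("wood_slice",0),("seed_bowl",0),("scissors",0),("paint_brush",0)):
        for r in env.landmark_of(n,l)[:3]:
            u,v=r['at'][0]*512,r['at'][1]*384
            print(l,round(r['score'],2),round(u),round(v),ray(n,u,v,z).round(3))
E
```

```text
scene 487.40828079997397 256.7702768253964 199.84417252982678 [1.07078571 0.93376959 1.17091937]
tin 0.73 264 154 [ 0.355 -0.311  0.   ]
tin 0.58 295 213 [0.411 0.009 0.   ]
seat 0.65 236 191 [ 0.54  -0.173  0.   ]
seat 0.34 179 187 [ 0.708 -0.286  0.   ]
spout 0.87 225 186 [ 0.59  -0.155  0.06 ]
pivot 0.79 236 202 [ 0.606 -0.036  0.098]
pivot 0.3 351 278 [0.457 0.364 0.098]
press_pad 0.82 266 224 [0.589 0.122 0.142]
press_pad 0.35 180 146 [ 0.673 -0.321  0.142]
glue_jar 0.63 271 229 [0.517 0.037 0.   ]
glue_jar 0.41 263 224 [0.53  0.004 0.   ]
blue_bottle 0.71 182 184 [ 0.694 -0.294  0.   ]
lidded_tin 0.6 327 319 [0.542 0.395 0.   ]
wood_slice 0.84 285 342 [0.68  0.402 0.   ]
wood_slice 0.28 220 184 [ 0.574 -0.232  0.   ]
wood_slice 0.21 216 187 [ 0.593 -0.223  0.   ]
seed_bowl 0.75 349 278 [0.407 0.31  0.   ]
seed_bowl 0.47 184 146 [ 0.605 -0.491  0.   ]
seed_bowl 0.39 326 319 [0.545 0.395 0.   ]
scissors 0.59 183 149 [ 0.615 -0.476  0.   ]
paint_brush 0.58 385 326 [0.413 0.486 0.   ]
top 428.11616071107096 248.96552761782584 192.9362881058844 [ 0.37922926 -0.01010655  1.36817881]
tin 0.89 291 221 [ 0.467 -0.151  0.   ]
tin 0.89 344 257 [ 0.357 -0.319  0.   ]
tin 0.56 242 240 [0.402 0.005 0.   ]
seat 0.57 298 193 [ 0.557 -0.171  0.   ]
spout 0.69 295 183 [ 0.582 -0.155  0.06 ]
spout 0.36 88 231 [0.422 0.474 0.06 ]
spout 0.27 299 195 [ 0.544 -0.168  0.06 ]
pivot 0.85 257 172 [ 0.606 -0.035  0.098]
pivot 0.59 399 178 [ 0.595 -0.463  0.098]
pivot 0.55 295 147 [ 0.685 -0.15   0.098]
press_pad 0.67 301 194 [ 0.537 -0.163  0.142]
glue_jar 0.7 237 201 [0.529 0.025 0.   ]
blue_bottle 0.64 337 151 [ 0.698 -0.297  0.   ]
wood_slice 0.6 125 151 [0.685 0.392 0.   ]
seed_bowl 0.97 145 237 [0.406 0.315 0.   ]
scissors 0.96 398 177 [ 0.615 -0.495  0.   ]
scissors 0.51 255 172 [ 0.623 -0.033  0.   ]
paint_brush 0.63 88 234 [0.414 0.494 0.   ]
```

```bash
python3 - <<'E'
import cv2
a=cv2.imread('pics/top0.png')[100:310,190:440]; cv2.imwrite('pics/topc.png',cv2.resize(a,None,fx=2.8,fy=2.8,interpolation=2))
E
```

```text
(no output)
```

View pics/topc.png

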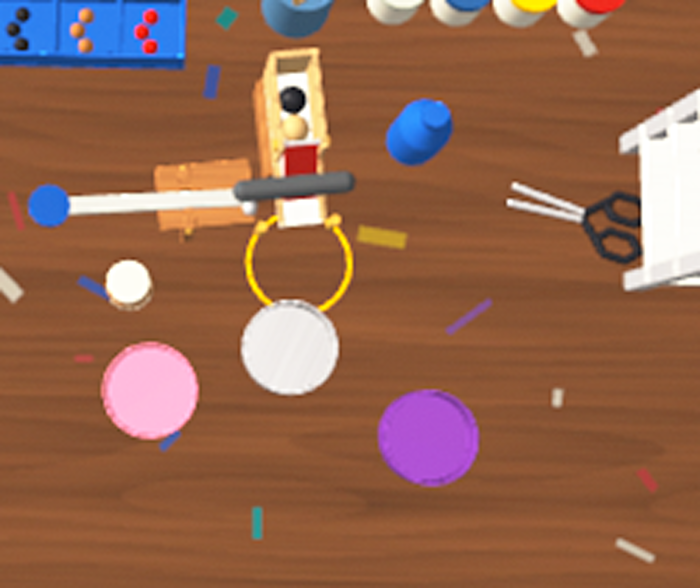

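View pics/scene0.png

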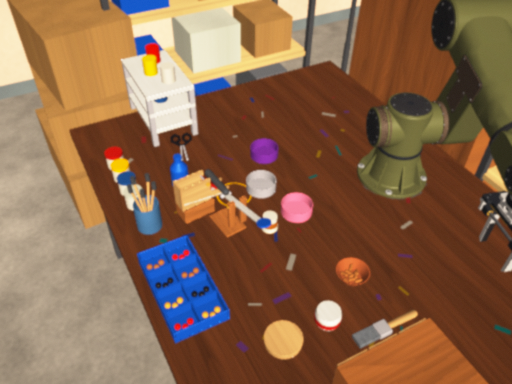

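The crop shows the steel tin at (290,347), which is top pixel (294,224). The look-alikes are pink at (150,390) → (244,239) and purple at (428,437) → (343,256). I choose the grey tin, which sits just below the yellow circle. Next I'll measure it more closely.

```bash
python3 - <<'E'
from h import *
from scipy.optimize import least_squares
p=cv2.imread('pics/top0.png'); D=np.load('top0.npy'); W=cloud('top',D)
hsv=cv2.cvtColor(p,cv2.COLOR_BGR2HSV); v,u=np.mgrid[:384,:512]
def circ(P,r0):
    f=lambda a:np.hypot(P[:,0]-a[0],P[:,1]-a[1])-a[2]
    s=least_squares(f,[*P.mean(0),r0],loss='soft_l1',f_scale=.002); return s.x.round(4),np.sqrt(np.mean(f(s.x)**2)).round(4)
box=(u>270)&(u<322)&(v>172)&(v<216)
m=box&(hsv[...,0]>20)&(hsv[...,0]<32)&(hsv[...,1]>180)&(hsv[...,2]>140)&(W[...,2]<.01)
m&=np.hypot(W[...,0]-.55,W[...,1]+.165)<.075
P=np.array([ray('top',a,b,0)[:2] for a,b in zip(u[m],v[m])]); print('ring',len(P),circ(P,.057))
t=(np.hypot(W[...,0]-.467,W[...,1]+.155)<.08)&(W[...,2]>.03)&(W[...,2]<.06)&(hsv[...,1]<70)
print('tin rim',t.sum(),circ(W[t][:,:2],.05),W[t][:,2].mean())
n=(hsv[...,1]<60)&(hsv[...,2]>120)&(np.hypot(u-293.6,v-224)<24)
c=max(cv2.findContours(n.astype(np.uint8),0,1)[0],key=cv2.contourArea)
P=np.array([ray('top',a,b,.038)[:2] for a,b in c[:,0]]); print('tin outline',circ(P,.052))
b=(hsv[...,0]>100)&(hsv[...,0]<125)&(hsv[...,1]>150)&(np.hypot(u-207,v-173)<14)
print('pad',b.sum(),W[b].mean(0),ray('top',u[b].mean(),v[b].mean(),.142), W[b][:,2].max())
h=(W[...,2]>.13)&(W[...,2]<.2)&(abs(W[...,0]-.67)<.13)&(W[...,1]<-.1)&(W[...,1]>-.22)
print('disp',cv2.minAreaRect((W[h][:,:2]*1000).astype(np.float32)))
s=env.read_state(); print(s['ee_pos'],s['tool_rot'],env.grip_depth,s['time'])
E
```

```text
ring 128 (array([ 0.5563, -0.1661,  0.0583]), np.float64(0.0018))
tin rim 106 (array([ 0.4583, -0.1515,  0.0501]), np.float64(0.0009)) 0.0383085679928279
tin outline (array([ 0.4566, -0.1523,  0.052 ]), np.float64(0.0011))
pad 153 [0.59226133 0.10948422 0.14073205] [0.59206612 0.10940099 0.142     ] 0.15237593574848565
disp ((710.0303955078125, -146.0828857421875), (106.70865631103516, 56.43013000488281), 6.552663803100586)
[0.15188793 0.52860029 0.20543653] [[-9.61113962e-01  2.76152043e-01 -2.64975063e-05]
 [ 2.76152044e-01  9.61113962e-01 -8.56715903e-06]
 [ 2.31012848e-05 -1.55513567e-05 -1.00000000e+00]] -0.0188 1.3
```

```bash
python3 -m crank '[{"roll":-7.5,"claw":0.75},{"roll":-7.5,"claw":0.75},{"roll":-7.5,"claw":0.75},{"x":-39,"y":-40,"claw":0.75},{"x":-39,"y":-50,"claw":0.75},{"x":-38,"y":-55,"claw":0.75},{"x":-38,"y":-55,"claw":0.75},{"y":-55,"claw":0.75},{"y":-55,"claw":0.75},{"y":-55,"claw":0.75},{"y":-55,"claw":0.75},{"y":-55,"claw":0.75},{"y":-55,"claw":0.75},{"y":-55,"claw":0.75},{"y":-55,"claw":0.75},{"y":-50,"claw":0.75},{"y":-21,"claw":0.75},{"claw":0.75}]'
cat >> h.py <<'E'
S=np.array([.5563,-.1661]); A=np.radians(6.4)
def seat(p):
    d=(np.array(p)[:2]-S)*1000; return np.array([d[0]*np.cos(A)+d[1]*np.sin(A),-d[0]*np.sin(A)+d[1]*np.cos(A)]).round(1)
E
python3 - <<'E'
from h import *
s=env.read_state(); y=s['tool_rot'][:,1] if hasattr(s['tool_rot'],'shape') else np.array(s['tool_rot'])[:,1]
print(seat(s['ee_pos']),s['ee_pos'][2],np.degrees(np.arctan2(y[1],y[0])),s['width'],s['qpos'],seat([.4575,-.152]),seat([.592,.1094]))
E
```

```text
[-324.5  735.5] 0.20543653271933232 73.96931981766537 0.09398046688209356 [ 1.22438760e+00  2.99910034e-01  1.52100837e+00  2.27217181e-05
  1.32069131e+00 -6.66261990e-02] [-96.6  25. ] [ 66.2 269.8]invalid input
```

```bash
python3 -m crank '[{"x":0,"y":0,"z":0,"roll":-7.5,"claw":0.75},{"x":0,"y":0,"z":0,"roll":-7.5,"claw":0.75},{"x":0,"y":0,"z":0,"roll":-7.5,"claw":0.75}]'
```

```text
time: 1.68
ee_pos: [0.1519, 0.5286, 0.2055]
tool_rot: [[-0.993, -0.117, -0.0], [-0.117, 0.993, 0.0], [0.0, 0.0, -1.0]]
contact_force: [0.4, 0.1, -0.6]
width: 0.071
finger_force: 0.0
```

```bash
python3 -m crank '[{"x":-39,"y":-40,"z":0,"roll":0,"claw":0.75},{"x":-39,"y":-48,"z":0,"roll":0,"claw":0.75},{"x":-38,"y":-48,"z":0,"roll":0,"claw":0.75},{"x":-38,"y":-48,"z":0,"roll":0,"claw":0.75},{"x":0,"y":-55,"z":0,"roll":0,"claw":0.75},{"x":0,"y":-55,"z":0,"roll":0,"claw":0.75},{"x":0,"y":-55,"z":0,"roll":0,"claw":0.75},{"x":0,"y":-55,"z":0,"roll":0,"claw":0.75},{"x":0,"y":-55,"z":0,"roll":0,"claw":0.75},{"x":0,"y":-55,"z":0,"roll":0,"claw":0.75},{"x":0,"y":-55,"z":0,"roll":0,"claw":0.75},{"x":0,"y":-55,"z":0,"roll":0,"claw":0.75},{"x":0,"y":-50,"z":0,"roll":0,"claw":0.75},{"x":0,"y":-37,"z":0,"roll":0,"claw":0.75},{"x":0,"y":0,"z":0,"roll":0,"claw":0.75}]'
python3 - <<'E'
from h import *
s=env.read_state(); print(seat(s['ee_pos']),s['ee_pos'][2],s['qpos'])
E
```

```text
time: 3.55
ee_pos: [0.3849, -0.1621, 0.2053]
tool_rot: [[-0.994, -0.11, -0.0], [-0.11, 0.994, 0.0], [0.0, 0.0, -1.0]]
contact_force: [0.4, -0.1, -0.2]
width: 0.0707
finger_force: 0.0
[-169.9   23. ] 0.20525411519801076 [-4.86424581e-01 -4.45350466e-05  1.86649344e+00 -6.73332227e-05
  1.27556571e+00 -2.16709137e+00]
```

```bash
python3 -m crank '[{"x":0,"y":2,"z":50,"roll":0,"claw":0.75},{"x":0,"y":0,"z":50,"roll":0,"claw":0.75},{"x":0,"y":0,"z":45,"roll":0,"claw":0.75},{"x":0,"y":0,"z":30,"roll":0,"claw":0.75},{"x":0,"y":0,"z":15,"roll":0,"claw":0.75},{"x":0,"y":0,"z":0,"roll":0,"claw":0.75},{"x":0,"y":0,"z":0,"roll":0,"claw":0.75}]'
python3 - <<'E'
from h import *
s=env.read_state(); print(seat(s['ee_pos']),s['ee_pos'][2])
p,_=env.capture('top'); cv2.imwrite('pics/t1.png',cv2.resize(p[100:310,190:440],None,fx=2.8,fy=2.8))
E
```

```text
time: 4.42
ee_pos: [0.3852, -0.1583, 0.0162]
tool_rot: [[-0.994, -0.113, 0.001], [-0.113, 0.994, -0.0], [-0.001, -0.001, -1.0]]
contact_force: [-0.7, 0.1, 0.5]
width: 0.0706
finger_force: 0.0
[-169.2   26.8] 0.016228868385777633
```

View pics/t1.png

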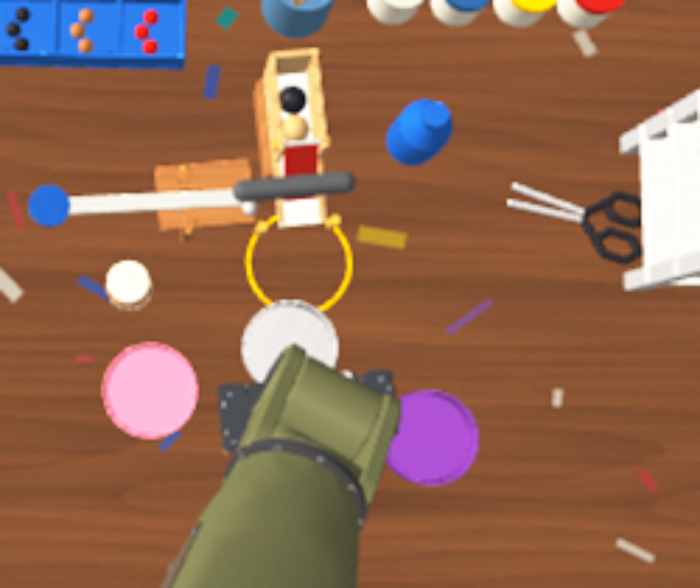

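```bash
python3 -m crank '[{"x":-10,"y":-1,"z":1,"roll":0,"claw":0.75},{"x":-9,"y":-1,"z":1,"roll":0,"claw":0.75},{"x":-6,"y":0,"z":0,"roll":0,"claw":0.75},{"x":-8,"y":-3,"z":0,"roll":0,"claw":0.75},{"x":-8,"y":-3,"z":0,"roll":0,"claw":0.75},{"x":-8,"y":-3,"z":0,"roll":0,"claw":0.75},{"x":-8,"y":-3,"z":0,"roll":0,"claw":0.75},{"x":-8,"y":-3,"z":0,"roll":0,"claw":0.75},{"x":-8,"y":-3,"z":0,"roll":0,"claw":0.75},{"x":-8,"y":-3,"z":0,"roll":0,"claw":0.75},{"x":-8,"y":-2,"z":0,"roll":0,"claw":0.75},{"x":-8,"y":-1,"z":0,"roll":0,"claw":0.75},{"x":-8,"y":0,"z":0,"roll":0,"claw":0.75},{"x":0,"y":0,"z":0,"roll":0,"claw":0.75}]'
python3 - <<'E'
from h import *
s=env.read_state(); print(seat(s['ee_pos']),s['ee_pos'][2])
for n in('top','scene'):
    p,_=env.capture(n); cv2.imwrite(f'pics/{n}2.png',p)
    print([(round(r['score'],2),seat(ray(n,r['at'][0]*512,r['at'][1]*384,0))) for r in env.landmark_of(n,'tin')])
a=cv2.imread('pics/top2.png')[130:270,220:380]; b=cv2.imread('pics/scene2.png')[130:270,150:310]
cv2.imwrite('pics/t2.png',cv2.resize(np.hstack([a,b]),None,fx=2.5,fy=2.5))
E
```

```text
time: 6.22
ee_pos: [0.4926, -0.1724, 0.0135]
tool_rot: [[-0.994, -0.113, 0.0], [-0.113, 0.994, -0.0], [-0.0, -0.0, -1.0]]
contact_force: [0.3, -0.0, 0.8]
width: 0.0703
finger_force: 0.0
[-64.    0.8] 0.013462513745970399
[(0.92, array([-132.9,  188.4])), (0.65, array([-216.1, -128.4])), (0.58, array([-14.9,  -6. ]))]
[(0.84, array([-212.3, -111.5])), (0.74, array([-5.3, -4. ])), (0.65, array([-122.9,  177.5])), (0.39, array([ -5.4, -60.7]))]
```

View pics/t2.png

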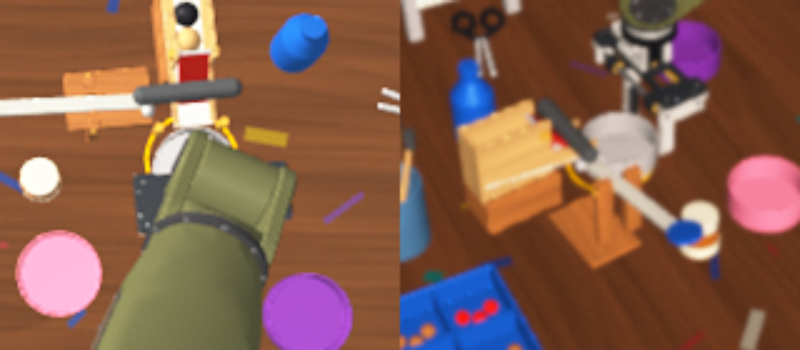

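The tin sits in the finger cradle about 17 mm short of the seat, in line with the spout. I'll push the rest in small steps and watch the force.

```bash
for i in 1; do python3 -m crank '[{"x":-4,"y":-0.8,"z":0,"roll":0,"claw":0.75},{"x":-4,"y":0,"z":0,"roll":0,"claw":0.75},{"x":-4,"y":0,"z":0,"roll":0,"claw":0.75},{"x":-2,"y":0,"z":0,"roll":0,"claw":0.75},{"x":0,"y":0,"z":0,"roll":0,"claw":0.75}]'; done
python3 -m crank '[{"x":-1.5,"y":0,"z":0,"roll":0,"claw":0.75},{"x":0,"y":0,"z":0,"roll":0,"claw":0.75}]'
python3 -m crank '[{"x":-1.5,"y":0,"z":0,"roll":0,"claw":0.75},{"x":0,"y":0,"z":0,"roll":0,"claw":0.75}]'
```

```text
time: 7.05
ee_pos: [0.5063, -0.1717, 0.0135]
tool_rot: [[-0.994, -0.113, 0.0], [-0.113, 0.994, -0.0], [-0.0, -0.0, -1.0]]
contact_force: [0.2, -0.2, -0.0]
width: 0.0707
finger_force: 0.0
time: 7.3
ee_pos: [0.507, -0.1716, 0.0133]
tool_rot: [[-0.994, -0.113, -0.001], [-0.113, 0.994, 0.0], [0.001, 0.0, -1.0]]
contact_force: [-5.5, 0.5, 2.6]
width: 0.0706
finger_force: 2.4
time: 7.55
ee_pos: [0.5073, -0.1714, 0.0132]
tool_rot: [[-0.994, -0.113, -0.004], [-0.113, 0.994, 0.001], [0.004, 0.001, -1.0]]
contact_force: [-13.5, -1.7, 8.0]
width: 0.0706
finger_force: 7.0
```

The force rise shows it has hit the pins. I'll back off, lift and look.

```bash
python3 -m crank '[{"x":3,"y":0,"z":0,"roll":0,"claw":0.75},{"x":5,"y":0,"z":0,"roll":0,"claw":0.75},{"x":15,"y":0,"z":0,"roll":0,"claw":0.75},{"x":40,"y":0,"z":0,"roll":0,"claw":0.75},{"x":40,"y":0,"z":0,"roll":0,"claw":0.75},{"x":30,"y":0,"z":-50,"roll":0,"claw":0.0},{"x":0,"y":0,"z":-60,"roll":0,"claw":0.0},{"x":0,"y":0,"z":-60,"roll":0,"claw":0.0},{"x":0,"y":0,"z":-60,"roll":0,"claw":0.0},{"x":0,"y":0,"z":0,"roll":0,"claw":0.0}]'
python3 - <<'E'
from h import *
from scipy.optimize import least_squares
s=env.read_state(); print(seat(s['ee_pos']),s['ee_pos'][2])
p,D=env.capture('top'); W=cloud('top',D); hsv=cv2.cvtColor(p,cv2.COLOR_BGR2HSV)
t=(np.hypot(W[...,0]-.55,W[...,1]+.166)<.075)&(W[...,2]>.034)&(W[...,2]<.045)&(hsv[...,1]<70)
P=W[t][:,:2]; f=lambda a:np.hypot(P[:,0]-a[0],P[:,1]-a[1])-.0503
r=least_squares(f,[.55,-.166],loss='soft_l1',f_scale=.002); print(len(P),r.x,seat(r.x))
cv2.imwrite('pics/t3.png',cv2.resize(p[130:270,220:380],None,fx=4,fy=4))
E
```

```text
time: 8.8
ee_pos: [0.378, -0.1871, 0.2474]
tool_rot: [[-0.994, -0.113, 0.007], [-0.113, 0.994, -0.004], [-0.007, -0.005, -1.0]]
contact_force: [-0.6, -0.4, -0.5]
width: 0.0243
finger_force: 0.0
[-179.5   -1. ] 0.2474207992247215
80 [ 0.55587714 -0.16425911] [-0.2  1.9]
```

View pics/t3.png

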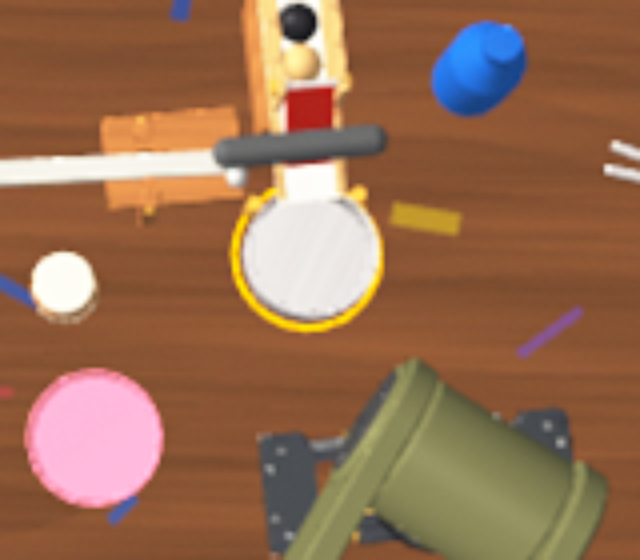

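The tin is concentric with the yellow circle and touches both pins at (270,195) and (357,190) in the crop. It measures about 2 mm from the seat. Next I go over the pad.

```bash
python3 -m crank '[{"x":-25,"y":28,"z":0,"roll":0,"claw":0},{"x":-36,"y":40,"z":0,"roll":0,"claw":0},{"x":-36,"y":40,"z":0,"roll":0,"claw":0},{"x":-36,"y":40,"z":0,"roll":0,"claw":0},{"x":-36,"y":40,"z":0,"roll":0,"claw":0},{"x":-36,"y":40,"z":0,"roll":0,"claw":0},{"x":-25,"y":28,"z":0,"roll":0,"claw":0},{"x":-16,"y":16,"z":0,"roll":0,"claw":0},{"x":0,"y":0,"z":45,"roll":0,"claw":0},{"x":0,"y":0,"z":35,"roll":0,"claw":0},{"x":0,"y":0,"z":0,"roll":0,"claw":0}]'
python3 - <<'E'
from h import *
s=env.read_state(); print(seat(s['ee_pos']),s['ee_pos'][2],s['qpos'])
p,D=env.capture('scene'); cv2.imwrite('pics/s4.png',cv2.resize(p[130:270,150:330],None,fx=4,fy=4))
E
```

```text
time: 10.22
ee_pos: [0.589, 0.1114, 0.1596]
tool_rot: [[-0.994, -0.113, -0.007], [-0.113, 0.994, -0.001], [0.007, -0.0, -1.0]]
contact_force: [-0.8, 0.1, 1.2]
width: 0.0004
finger_force: 0.0
[ 63.4 272.1] 0.15957341614608084 [ 1.25774912e-01  4.51968005e-01  1.42192432e+00  2.82464357e-05
  1.27463419e+00 -1.55795903e+00]
```

View pics/s4.png

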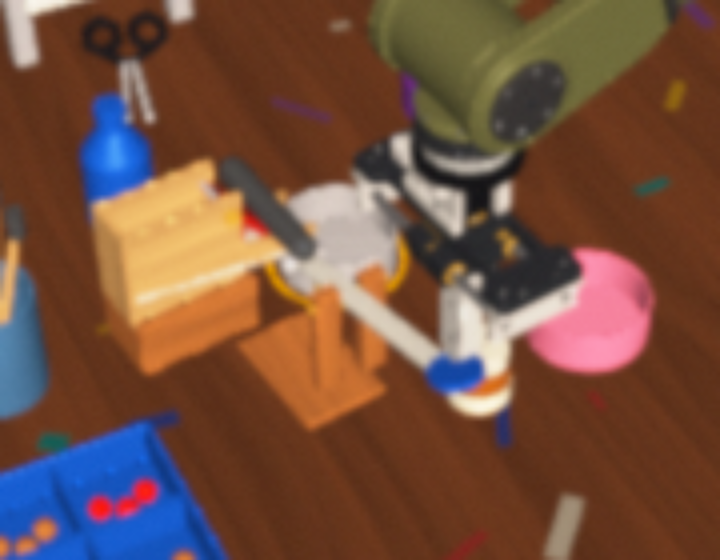

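The shut fingers at (460,310) stand over the blue pad at (455,372), and everything else is undisturbed. Pressing now.

```bash
python3 -m crank '[{"x":-3,"y":0,"z":8,"roll":0,"claw":0},{"x":0,"y":0,"z":10,"roll":0,"claw":0},{"x":0,"y":0,"z":12,"roll":0,"claw":0},{"x":0,"y":0,"z":14,"roll":0,"claw":0},{"x":0,"y":0,"z":14,"roll":0,"claw":0},{"x":0,"y":0,"z":12,"roll":0,"claw":0},{"x":0,"y":0,"z":10,"roll":0,"claw":0},{"x":0,"y":0,"z":5,"roll":0,"claw":0},{"x":0,"y":0,"z":0,"roll":0,"claw":0}]'
python3 -m crank '[{"x":0,"y":0,"z":2,"roll":0,"claw":0},{"x":0,"y":0,"z":0,"roll":0,"claw":0},{"x":0,"y":0,"z":0,"roll":0,"claw":0},{"x":0,"y":0,"z":0,"roll":0,"claw":0},{"x":0,"y":0,"z":0,"roll":0,"claw":0},{"x":0,"y":0,"z":0,"roll":0,"claw":0},{"x":0,"y":0,"z":0,"roll":0,"claw":0},{"x":0,"y":0,"z":0,"roll":0,"claw":0},{"x":0,"y":0,"z":0,"roll":0,"claw":0},{"x":0,"y":0,"z":0,"roll":0,"claw":0},{"x":0,"y":0,"z":0,"roll":0,"claw":0},{"x":0,"y":0,"z":0,"roll":0,"claw":0},{"x":0,"y":0,"z":0,"roll":0,"claw":0},{"x":0,"y":0,"z":0,"roll":0,"claw":0}]'
python3 - <<'E'
from h import *
s=env.read_state(); print(seat(s['ee_pos']),s['ee_pos'][2])
p,D=env.capture('top'); q,_=env.capture('scene')
cv2.imwrite('pics/t5.png',cv2.resize(np.hstack([p[120:260,220:360],q[120:260,160:300]]),None,fx=2.8,fy=2.8))
E
```

```text
time: 11.4
ee_pos: [0.5935, 0.1117, 0.0781]
tool_rot: [[-0.994, -0.113, -0.001], [-0.113, 0.994, -0.0], [0.001, -0.0, -1.0]]
contact_force: [-1.2, -1.2, 2.6]
width: 0.0003
finger_force: 0.7
time: 13.15
ee_pos: [0.5937, 0.1119, 0.0765]
tool_rot: [[-0.994, -0.113, 0.0], [-0.113, 0.994, -0.0], [-0.0, -0.0, -1.0]]
contact_force: [0.8, -0.5, 2.6]
width: 0.0001
finger_force: 1.1
[ 68.1 272.1] 0.07645942761444778
```

View pics/t5.png

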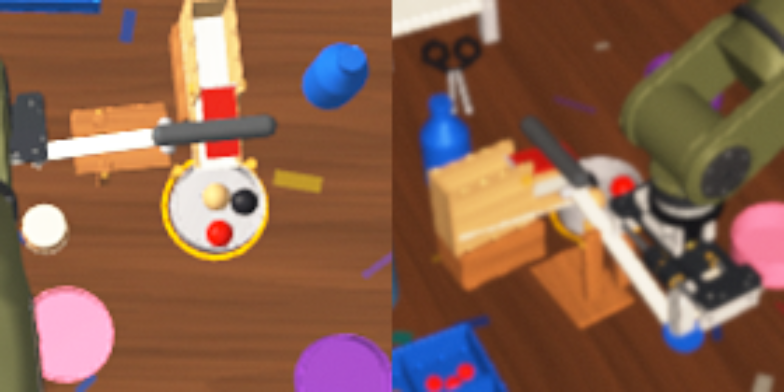

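All three beads, at (215,196), (244,202) and (219,233), are in the tin and the channel is empty. I'll press the last few millimetres to the stop, then let the lever up gently and clear away.

```bash
python3 -m crank '[{"x":0,"y":0,"z":2,"roll":0,"claw":0},{"x":0,"y":0,"z":1.5,"roll":0,"claw":0},{"x":0,"y":0,"z":0,"roll":0,"claw":0},{"x":0,"y":0,"z":0,"roll":0,"claw":0},{"x":0,"y":0,"z":0,"roll":0,"claw":0},{"x":0,"y":0,"z":0,"roll":0,"claw":0}]'
python3 -m crank '[{"x":0,"y":0,"z":-6,"roll":0,"claw":0},{"x":0,"y":0,"z":-10,"roll":0,"claw":0},{"x":0,"y":0,"z":-10,"roll":0,"claw":0},{"x":0,"y":0,"z":-10,"roll":0,"claw":0},{"x":0,"y":0,"z":-10,"roll":0,"claw":0},{"x":0,"y":0,"z":-10,"roll":0,"claw":0},{"x":0,"y":0,"z":-10,"roll":0,"claw":0},{"x":0,"y":0,"z":-10,"roll":0,"claw":0},{"x":0,"y":0,"z":-20,"roll":0,"claw":0},{"x":0,"y":0,"z":-30,"roll":0,"claw":0},{"x":0,"y":0,"z":-30,"roll":0,"claw":0},{"x":0,"y":0,"z":-20,"roll":0,"claw":0},{"x":0,"y":0,"z":0,"roll":0,"claw":0},{"x":0,"y":0,"z":0,"roll":0,"claw":0},{"x":0,"y":0,"z":0,"roll":0,"claw":0},{"x":0,"y":0,"z":0,"roll":0,"claw":0}]'
python3 - <<'E'
from h import *
p,D=env.capture('top'); q,_=env.capture('scene')
cv2.imwrite('pics/t6.png',cv2.resize(np.hstack([p[120:260,220:360],q[120:260,160:300]]),None,fx=2.8,fy=2.8))
E
```

```text
time: 14.0
ee_pos: [0.5938, 0.1119, 0.0735]
tool_rot: [[-0.994, -0.113, 0.001], [-0.113, 0.994, -0.0], [-0.001, -0.0, -1.0]]
contact_force: [-2.5, -1.6, 8.6]
width: 0.0007
finger_force: 4.1
time: 16.0
ee_pos: [0.5935, 0.1119, 0.2483]
tool_rot: [[-0.994, -0.113, -0.001], [-0.113, 0.994, -0.0], [0.001, -0.0, -1.0]]
contact_force: [0.5, -0.0, -0.5]
width: 0.0006
finger_force: 0.0
```

View pics/t6.png

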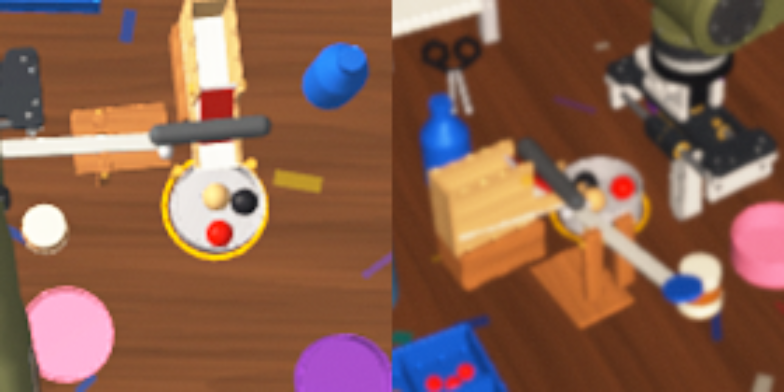

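The flap is shut and the lever is back up. The beads are in the tin at (215,196), (244,202) and (219,233), and the gripper is clear.

```bash
python3 -c "
from station import env
print(env.job_done())"
```

```text
the job is handed in; nothing more can be done
None
```

The job is handed in, verdict not shown: the last pictures show the tin home against both pins with all three beads in it, the flap shut, the lever up and the nearby bystanders where they stood.

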